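Make up the brazing tray: wire reel off its post, flat bar from under the pile

ROBOT

A 6-joint arm with a two-finger parallel gripper is mounted at the origin on the work surface. World frame = base frame: x ahead of the robot, y to its left, z up, the work surface at z = 0. Lengths are in m, angles in rad, forces in N, time in s.
With the tool pointing down it reaches from about 0.225 to 0.875 m from the base axis. Payload 3.4 kg.
Tool frame: the origin (TCP) lies where the fingers leave the gripper's body, on its centre line; the fingertips stand 73 mm ahead of it and the grasp point (between the pads) lies 54 mm ahead of it; x points along the fingers, y is the direction in which the jaws open and shut, and the axes are right-handed (so a half turn about x gives the same grasp; the last joint's range is limited). The gripper opens to 85 mm and grips with 20 to 120 N. Pads are 22 mm wide; open, the fingers measure 114 mm over their backs; the gripper's body (76 mm by 85 mm) begins 54 mm behind the grasp point. The pads swing forward as they close: fully open they stand 13 mm farther back than shut.
Start: joints at [-0.121, 0.276, 1.505, -0, 1.361, -0.121], TCP at [0.575, -0, 0.304] pointing down, gripper open.
Joint ranges: [-2.89, 2.89], [-0.75, 2.08], [0.22, 2.7], [-1.18, 4.32], [0.11, 2.71], [-2.7, 2.7]. Speed limits (rad/s): [2.57, 2.57, 3.14, 3.14, 3.14, 3.14].

INTERFACE

Orientations are given as a unit quaternion [w, x, y, z].
In Python, from rig import manip gives the robot as it stands.
- The arm moves only by the tool play_rows, never from a script. Its argument "steps" is a list of rows, each a list of 5 numbers: the closure, from 0 (fully open) to 1 (shut), then the shift along the tool's x, y, z as a fraction of full scale, then the turn about the tool's x as a fraction of full scale. In form: [[grip, tx, ty, tz, twist], ...]. A call has 1 to 20 rows; each row shifts and turns the commanded pose from where the row before left it, along the tool's axes as they then stand; what a row does not reach is not made up. Full scale, the value 1, is 0.03 m for a shift and 6 degrees for a turn. A row lasts 1/10 s, in which the tool goes at most 50 mm and 8.59 degrees, less where a joint would pass 70% of its speed; a pose out of reach is approached as far as the arm can. A call with a number of a shift or a turn outside -1 to 1 is refused whole. A call with a gripper value outside its range is refused whole. The fingers move at their own pace and stop on an object; "newtons" is the grip in N (left out, the last holds). Time passes only in rows, so rows that do not move let the fingers close. It gives the time, the measured TCP pose, the force and the opening at its end, in the units of the state.
- manip.get_state(): the state, without advancing time (a new reading comes with each control period).
- manip.get_image(name): name is "scene" or "side" or "wrist"; returns (picture, depth): 480x640x3 uint8, red, green, blue; 480x640 float32, m along the optical axis (not along the pixel's ray), 0 where there is no reading.
- manip.camera_model(name): a dict with "mtx" (3x3 intrinsics, pixels), "R" (3x3) and "t" (3): a world point X has camera coordinates R X + t. Camera axes: x right, y down, z forward; pixel columns grow to the right and rows downward; lengths in m; the calibration is good to about 2 mm. The wrist camera is an equidistant fisheye: a pixel r from the principal point sees the ray r / f radians off the axis. A picture is of the moment at which its call begins: read the wrist's pose just before it. camera_model takes no time and is no camera call; for the wrist camera it gives the pose at the moment of the call.
- manip.sign_off(): hands the job in, once; it reports no verdict.
Trained networks look in the newest picture that a camera, given by its name, has taken for a name from the list of things; names that differ only in an ending like _2 or _b are one class to them, and where a whole thing is asked for, a point or a joint stands for the part that bears it (a point fixed in the world has none). Each returns a list of dicts, best first, with "conf" (0 to 1); they miss things now and then, are a little off and sometimes report something else, mostly with a low value. They report only what shows in the picture. A call takes as long as a camera call. They do not tell look-alikes from the thing itself.
- manip.regions_of(camera, query): "mask" (480x640 bool, what is visible of it).
- manip.mark_of(camera, query): "location" ([x, y, z] in m, in the coordinates of the camera as it stood for that picture, good to about 4 mm: a listed point, or the origin of a listed thing).
The state is a dict: "clock": time; "qpos": joint angles; "qd": joint speeds; "effort": joint torques, N m; "position": TCP position; "ee_rot": TCP orientation; "contact_force": force on the tool from outside, world axes, zero at the start; "moment": the same for the moment, N m; "width": finger opening in m.
Only numpy, scipy, OpenCV 4.12 (cv2) and the standard library are available. Lean on these libraries where they do the work, as an engineer would, in place of code of your own. Each camera call takes 0.05 s, during which the arm holds its last target.

TASK

Make up the tray for the next brazing job: lift the taller of the two wire reels off its post and stand it on end in the sheet-metal tray, and draw the long flat bar out from under the pile in the rack and lay it flat in the tray with the reel. Do not lift anything off the pile: it must stay standing, in its order, and settle on the rack's floor. Set the two things down rather than dropping them, and leave everything else on the bench where it is.

Things in the scene. Friction and masses are not known exactly. Their poses are not given: they have to be found in the camera images.
- rack: dark steel blank rack, fixed. Origin on the bench under its centre; the bar sticks out at its front and is drawn along its -x. Flat floor 108 (x) x 96 mm, 34 mm above the bench. Four corner guides, tops at 68 mm, outer faces at x = +-50 mm, hold the two blanks with 2 mm play; the front pair stops the blanks and leaves a gap 46 mm wide for the bar. Feet: 140 mm over y, 9 mm high
- bar_mid (a point): centre of the flat steel bar, 180 x 30 x 8 mm, 0.34 kg, lying on the rack's floor under the pile; x axis along it from front to rear end, z up. About 95 mm of it sticks out in front of the blanks, the underside free 34 mm above the bench. Drawing it takes up to 20 N; it is clear of blanks and guides after about 100 mm
- bar_front (a point): middle of the bar's front (free) end, 90 mm from its centre, half-way up its thickness
- bar_rear (a point): middle of the bar's rear end, 90 mm from its centre, under the rear of the pile at the start
- blank_low_mid (a point): centre of the lower steel blank, 90 x 70 x 6 mm, 0.3 kg, lying on the bar, its length along the rack's x
- blank_high_mid (a point): centre of the upper steel blank, 90 x 70 x 6 mm, 0.3 kg, lying on the lower blank
- tube_mid (a point): centre of the square tube offcut, 50 x 50 mm, 40 mm tall, 4 mm wall, 0.23 kg, standing loose on end on the upper blank; the top of the pile, 94 mm above the bench at the start
- reel_tall_mid (a point): centre (on the axis, half-way up) of the taller reel of dark iron wire, the one to take: 46 mm tall, two flanges 54 mm across and 3 mm thick, winding between them 46 mm across, bore 18 mm, 0.26 kg; stands on the wooden base over one of the two posts; z along its axis
- reel_short_mid (a point): centre of the shorter reel, same diameters but 26 mm tall; stands over the other post; not to be taken
- reel_stand: reel stand, fixed: wooden base 190 (x) x 90 mm (y), 12 mm thick, origin on the bench under its centre; two upright steel posts 12 mm thick at x = +-55 mm, y = 0, tops 82 mm above the bench; either reel may be on either post
- tray: open tray of bright sheet metal, fixed on the bench, 240 mm (x) by 170 mm (y) outside, 30 mm high, walls and floor 3 mm; origin on the bench under its centre, so the floor's upper face is 3 mm above it; empty at the start
- hammer: hammer, 300 mm, wooden handle, not to be disturbed; origin on its underside
- file: flat file with wooden handle, 340 mm, not to be disturbed; origin on its underside
- chisel: cold chisel, 160 mm, not to be disturbed; origin on its underside
- square: engineer's square, 100 x 160 mm, not to be disturbed; origin on its underside
- vee_block: steel vee block, 45 x 75 x 42 mm, not to be disturbed; origin on its underside
- oil_can: small metal oil can, 68 mm across, 135 mm tall, not to be disturbed; origin on its underside
- paste_tin: low round tin, 64 mm across, 45 mm tall, not to be disturbed; origin on its underside
Not all that is in view belongs to the job. There is more than one size of the rack; the job needs the smaller.

How it is judged:
By the outcome, as a careful person would: the job done as asked, in the order asked, and still so for the second after the job is handed in, with the robot touching nothing.
It also fails if it takes over 64 s, if anything falls off the work surface, if the arm or the gripper's body presses on something with over 40 N, if the wrist force passes 120 N, or if a joint passes its speed limit or range.

## Working session

There is one attempt and no reset: what is moved stays moved. The work goes in short steps, Python scripts to look and compute and a tool call to move; the robot and the scene stay as the last step left them, time stands still between calls to the robot, and variables do not carry over. Pictures are saved under pics/ and viewed, and the job is handed in when it is done.

Besides the shell and the picture viewer there is one more tool, called after "Call:" by a JSON object that holds its "method" and its "body". play_rows: Moves the arm, as the interface text tells. Its arguments: {"type":"object","properties":{"steps":{"type":"array","items":{"type":"array","items":{"type":"number"}}},"newtons":{"type":"number"}},"required":["steps"]}

```bash
ls; mkdir -p pics; cat > h.py <<'E'
import numpy as np, cv2
from rig import manip
from scipy.spatial.transform import Rotation as R
def snap(n,f):
    p,d=manip.get_image(n); cv2.imwrite('pics/'+f,cv2.cvtColor(p,cv2.COLOR_RGB2BGR)); return p,d
def toworld(n,c):
    m=manip.camera_model(n); return np.array(m['R']).T@(np.array(c)-np.array(m['t']))
def proj(n,X):
    m=manip.camera_model(n); c=np.array(m['R'])@np.array(X)+np.array(m['t']); p=np.array(m['mtx'])@c; return p[:2]/p[2]
def cloud(n,d):
    m=manip.camera_model(n);K=np.array(m['mtx']);v,u=np.mgrid[:480,:640]
    P=np.stack([(u-K[0,2])/K[0,0]*d,(v-K[1,2])/K[1,1]*d,d],-1)
    return (P-np.array(m['t']))@np.array(m['R'])
E
python3 - <<'E'
from h import *
print(manip.get_state())
for n in ['scene','side']:
    p,d=snap(n,n+'0.png'); np.save(n+'_d0.npy',d); np.save(n+'_p0.npy',p)
    print(n,manip.camera_model(n))
    
print(manip.camera_model('wrist'))
snap('wrist','wrist0.png')
E
```

```text
pics
{'clock': 0.0, 'qpos': array([-1.20963434e-01,  2.76591290e-01,  1.50614935e+00, -2.52944407e-05,
        1.36070058e+00, -1.21002219e-01]), 'qd': array([ 8.28853626e-05,  7.98627624e-04, -1.06096210e-03,  2.15297918e-04,
       -1.40262963e-03,  2.10265323e-03]), 'effort': array([ 6.20495921e-04, -4.16768074e+01, -2.45808578e+01, -1.52056768e-04,
        1.11346930e-02,  1.69860516e-05]), 'position': array([5.74594839e-01, 5.76122333e-05, 3.03035246e-01]), 'ee_rot': array([ 0.49950166,  0.49957889,  0.50051995, -0.50039864]), 'contact_force': array([0.19187193, 0.28734356, 0.31524134]), 'moment': array([ 0.01848287,  0.05181657, -0.00939516]), 'width': 0.08551516997168918}
scene {'mtx': array([[564.38569517,   0.        , 319.96739536],
       [  0.        , 564.38569517, 244.8864348 ],
       [  0.        ,   0.        ,   1.        ]]), 'R': array([[-0.70248378,  0.71155194,  0.01450429],
       [ 0.56125705,  0.56640541, -0.6034695 ],
       [-0.43761521, -0.4157869 , -0.79725415]]), 't': array([ 0.42931327, -0.25637579,  1.8296734 ])}
side {'mtx': array([[556.46433588,   0.        , 322.55580388],
       [  0.        , 556.46433588, 245.70638202],
       [  0.        ,   0.        ,   1.        ]]), 'R': array([[-0.89546211, -0.44459522,  0.02197053],
       [-0.27034299,  0.50396147, -0.82032768],
       [ 0.35364147, -0.74051193, -0.5714716 ]]), 't': array([0.50903028, 0.23094832, 1.11443381])}
{'mtx': array([[371.64829954,   0.        , 320.56908648],
       [  0.        , 371.64829954, 245.06339168],
       [  0.        ,   0.        ,   1.        ]]), 'R': array([[ 9.99998264e-01,  8.26989814e-05, -1.86158157e-03],
       [ 5.88228886e-04, -9.61943027e-01,  2.73249459e-01],
       [-1.76813795e-03, -2.73250080e-01, -9.61941405e-01]]), 't': array([-0.57451311, -0.03423099,  0.37943026])}
```

View pics/scene0.png

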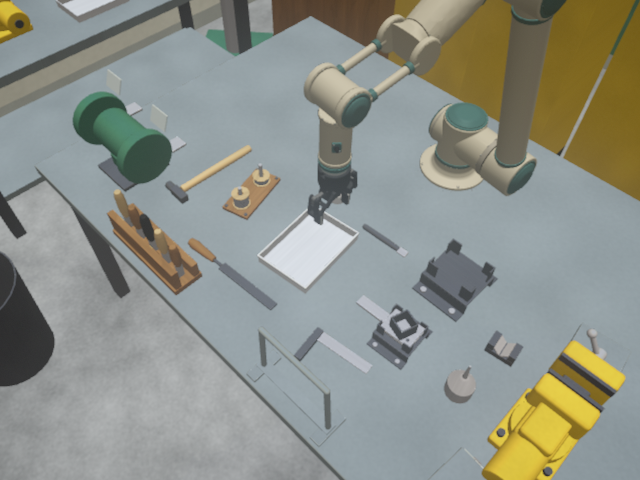

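View pics/side0.png

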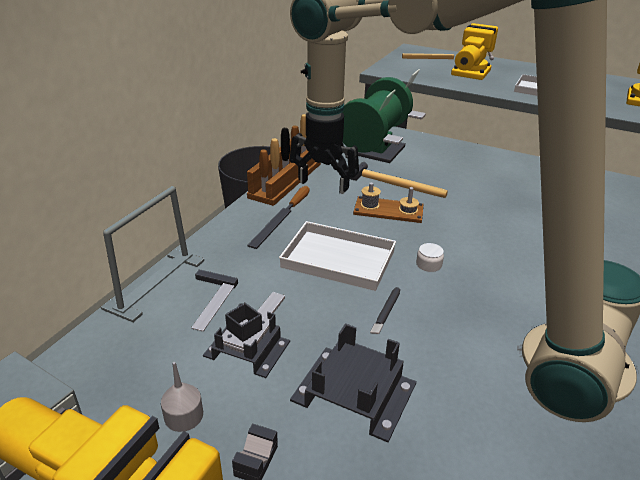

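View pics/wrist0.png

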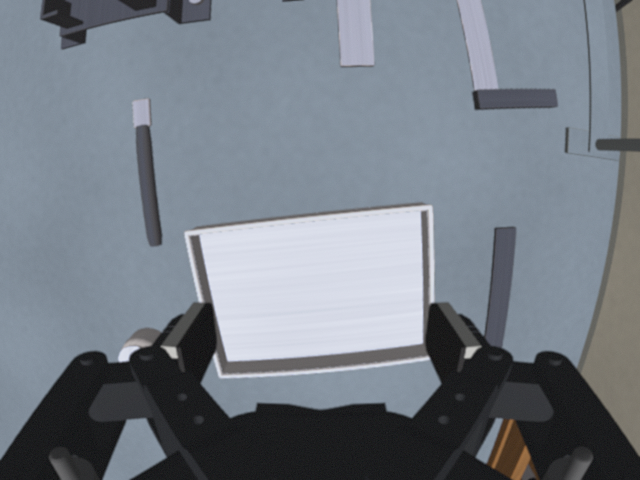

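The scene view shows the small loaded rack at (400,335), the larger empty rack at (455,275), the tray at (308,248), and the reel stand at (252,190). The reel at (240,197) looks taller (side view: 370,197). Next I'll run the networks.

```bash
python3 - <<'E'
from h import *
for n in ['scene','side']:
    for q in ['rack','bar_mid','bar_front','blank_high_mid','tube_mid','reel_tall_mid','reel_short_mid','reel_stand','tray']:
        try:
            r=manip.mark_of(n,q)
            print(n,q,[(round(x['conf'],2),toworld(n,x['location']).round(4).tolist(),proj(n,toworld(n,x['location'])).round().tolist()) for x in r[:3]])
        except Exception as e: print(n,q,e)
print(manip.get_state()['clock'])
E
```

```text
scene rack [(0.72, [0.3626, 0.2813, -0.0002], [456.0, 284.0]), (0.62, [0.603, 0.2765, 0.0016], [399.0, 337.0])]
scene bar_mid [(0.86, [0.5988, 0.2299, 0.0371], [388.0, 318.0]), (0.7, [0.3876, 0.0424, -0.004], [384.0, 241.0])]
scene bar_front [(0.73, [0.6076, 0.14, 0.0352], [359.0, 299.0]), (0.21, [0.6002, 0.2288, 0.0417], [387.0, 317.0]), (0.17, [0.4916, -0.3757, 0.0239], [261.0, 178.0])]
scene blank_high_mid [(0.56, [0.5972, 0.275, 0.0511], [402.0, 326.0])]
scene tube_mid [(0.49, [0.5676, -0.5182, -0.0033], [214.0, 173.0])]
scene reel_tall_mid [(0.63, [0.593, -0.3491, 0.0311], [241.0, 198.0]), (0.48, [0.6125, 0.4695, -0.001], [457.0, 391.0])]
scene reel_short_mid [(0.73, [0.4935, -0.3763, 0.0221], [260.0, 179.0])]
scene reel_stand [(0.75, [0.5448, -0.3643, -0.0004], [251.0, 194.0]), (0.28, [0.5974, 0.2761, 0.052], [403.0, 326.0])]
scene tray [(0.84, [0.5685, -0.0839, -0.0024], [310.0, 251.0])]
side rack [(0.96, [0.3627, 0.2746, -0.0006], [356.0, 391.0])]
side bar_mid [(0.75, [0.604, 0.2309, 0.0373], [257.0, 321.0]), (0.7, [0.5991, 0.3217, 0.0367], [234.0, 351.0])]
side bar_front [(0.78, [0.6096, 0.1393, 0.0402], [277.0, 293.0]), (0.6, [0.6013, 0.2777, 0.0722], [245.0, 323.0])]
side blank_high_mid [(0.83, [0.6006, 0.2783, 0.0451], [246.0, 333.0]), (0.36, [0.3672, -0.1712, 0.0064], [427.0, 262.0])]
side tube_mid [(0.57, [0.6047, 0.2799, 0.0728], [242.0, 322.0])]
side reel_tall_mid [(0.55, [0.5945, -0.3486, 0.034], [370.0, 198.0])]
side reel_short_mid [(0.52, [0.4864, -0.3772, 0.0262], [409.0, 205.0])]
side reel_stand [(0.64, [0.5429, -0.3672, 0.0048], [388.0, 209.0])]
side tray [(0.97, [0.5707, -0.0897, 0.0019], [338.0, 258.0])]
1.05
```

```bash
python3 - <<'E'
import cv2
for n,(x,y,w,h) in {'scene':(220,150,240,230),'side':(180,170,260,220)}.items():
    im=cv2.imread(f'pics/{n}0.png')[y:y+h,x:x+w]
    cv2.imwrite(f'pics/{n}0z.png',cv2.resize(im,None,fx=3,fy=2.6 if 0 else 2.6,interpolation=cv2.INTER_CUBIC))
E
```

```text
(no output)
```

View pics/scene0z.png

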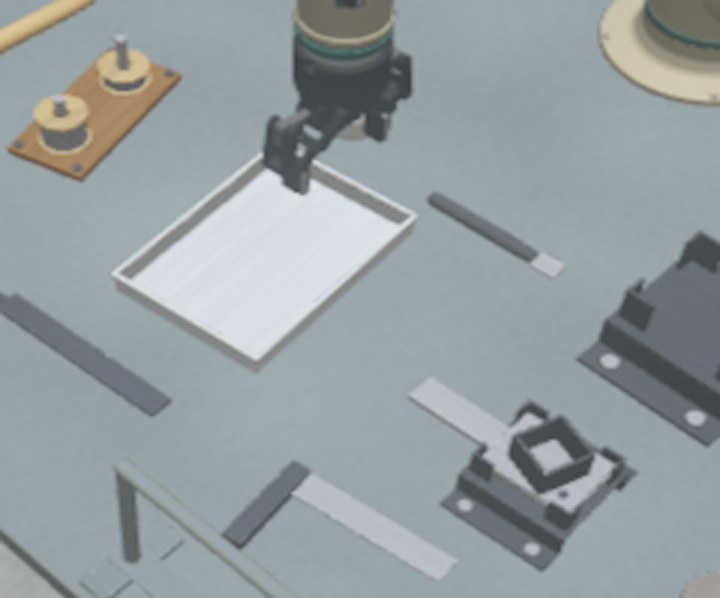

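View pics/side0z.png

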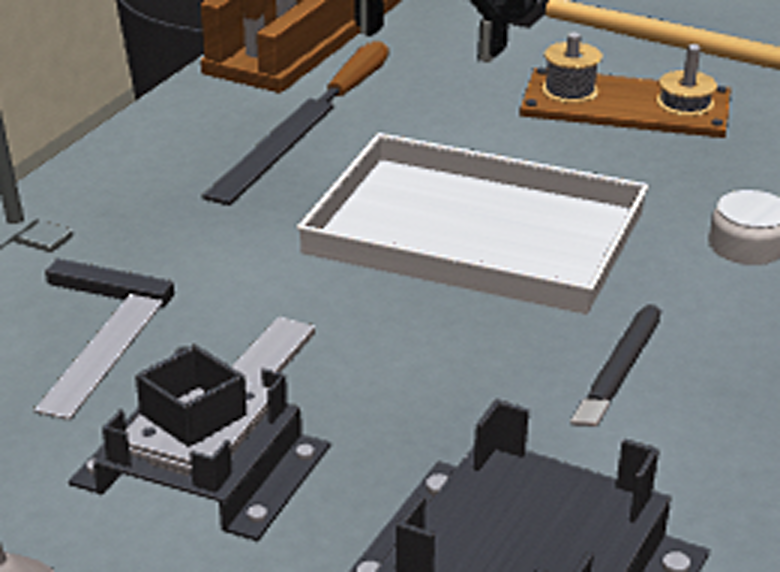

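```bash
python3 - <<'E'
from h import *
from scipy.optimize import least_squares
print('tool R',R.from_quat(np.roll(manip.get_state()['ee_rot'],-1)).as_matrix().round(2).tolist())
for n in ['scene','side']:
    W=cloud(n,np.load(n+'_d0.npy')); 
    def sel(x0,x1,y0,y1,z0,z1): 
        m=(W[...,0]>x0)&(W[...,0]<x1)&(W[...,1]>y0)&(W[...,1]<y1)&(W[...,2]>z0)&(W[...,2]<z1); return W[m]
    b=sel(.3,.45,-.1,.0,-.02,.02); print(n,'bench z',np.median(b[:,2]),b[:,2].std())
    # bar protruding
    b=sel(.57,.65,.12,.215,.034,.05); print('bar',len(b),b.mean(0).round(4),np.median(b[:,2]))
    if len(b)>5:
        r=cv2.minAreaRect((b[:,:2]*1000).astype(np.float32)); print(r)
    # reel top flange
    for nm,(x,y,z) in {'tall':(.594,-.349,.058),'short':(.49,-.377,.038)}.items():
        b=sel(x-.045,x+.045,y-.045,y+.045,z-.004,z+.005); 
        c,rad=cv2.minEnclosingCircle((b[:,:2]*1000).astype(np.float32)); print(nm,len(b),b.mean(0).round(4),c,rad)
    b=sel(.42,.72,-.2,.02,.026,.036); r=cv2.minAreaRect((b[:,:2]*1000).astype(np.float32)); print('tray',len(b),r)
    b=sel(.56,.65,.22,.34,.084,.104); r=cv2.minAreaRect((b[:,:2]*1000).astype(np.float32)); print('tube',len(b),r)
    b=sel(.54,.66,.2,.34,.045,.06); r=cv2.minAreaRect((b[:,:2]*1000).astype(np.float32)); print('blank',len(b),r)
E
```

```text
tool R [[0.0, 1.0, 0.0], [0.0, 0.0, -1.0], [-1.0, 0.0, -0.0]]
scene bench z 0.0002114855217695943 0.004941215862561918
bar 324 [0.6069 0.1771 0.0414] 0.041407439583575165
((606.5679321289062, 176.81173706054688), (34.47471237182617, 77.95926666259766), 3.3488903045654297)
tall 152 [ 0.598  -0.3475  0.058 ] (597.8768310546875, -350.6209411621094) 28.670421600341797
short 119 [ 0.4933 -0.3765  0.0382] (489.8806457519531, -378.4673156738281) 28.04982566833496
tray 486 ((570.7703247070312, -88.01156616210938), (248.27188110351562, 178.00376892089844), 6.114041805267334)
tube 207 ((604.4625854492188, 278.590576171875), (53.451271057128906, 53.69414138793945), 72.83377075195312)
blank 661 ((603.8589477539062, 264.998291015625), (82.33512878417969, 123.05619812011719), 3.3368287086486816)
side bench z 0.0010680982402430893 0.0038988483286917087
bar 344 [0.6036 0.1758 0.0429] 0.043073003858315195
((603.8208618164062, 177.12770080566406), (33.0108642578125, 75.85792541503906), 4.590023517608643)
tall 132 [ 0.5932 -0.3455  0.0589] (595.7821044921875, -349.2469787597656) 28.69487762451172
short 137 [ 0.4883 -0.3738  0.0388] (488.0978088378906, -376.976806640625) 28.853145599365234
tray 780 ((568.845458984375, -87.1422348022461), (246.22047424316406, 183.57980346679688), 6.390864849090576)
tube 391 ((602.126953125, 279.3070373535156), (52.97727966308594, 54.6281623840332), 73.03016662597656)
blank 765 ((597.8739013671875, 268.1507873535156), (125.36495971679688, 81.55072784423828), 89.9115982055664)
```

Call:
{"method": "play_rows", "body": {"steps": [[0, 0, 0.1, 1, 0], [0, 0, 0.1, 1, 0], [0, 0, 0.1, 1, 0], [0, 0, 0.1, 1, 0], [0, 0, 0.1, 1, 0], [0, 0, 0.1, 1, 0], [0, 0, 0.1, 1, 0], [0, 0.2, 0, 1, 0], [0, 0.5, 0, 1, 0], [0, 0.6, 0, 1, 0], [0, 0.8, 0, 1, 0], [0, 0.8, 0, 0.65, 0], [0, 0.5, 0, 0, 0], [0, 0, 0, 0, 0], [0, 0, 0, 0, 0]], "newtons": 60}}

```text
clock: 2.55
position: [0.5961, -0.3494, 0.202]
ee_rot: [0.5, 0.5, 0.5, -0.5]
contact_force: [-0.4, 0.3, 0.7]
width: 0.0854
```

```bash
python3 - <<'E'
from h import *
print(manip.get_state())
p,d=snap('wrist','wrist1.png'); np.save('w1d.npy',d)
snap('side','side1.png')
for q in ['reel_tall_mid','reel_short_mid']:
    print(q,[(round(x['conf'],2),toworld('wrist',x['location']).round(4).tolist()) for x in manip.mark_of('wrist',q)[:3]])
E
```

```text
{'clock': 2.55, 'qpos': array([-6.30868360e-01,  5.11150423e-01,  1.38578893e+00,  2.85108677e-04,
        1.24500101e+00, -6.30902790e-01]), 'qd': array([ 0.00953139, -0.02130261, -0.02167612, -0.00104032, -0.00170133,
        0.00082576]), 'effort': array([-4.62466925e-01, -5.24500787e+01, -2.26318806e+01, -3.08601384e-02,
        3.81024380e-02, -4.66461233e-05]), 'position': array([ 0.5961374 , -0.34940566,  0.20198024]), 'ee_rot': array([ 0.49984961,  0.50008964,  0.50012193, -0.49993877]), 'contact_force': array([-0.3860417 ,  0.34615248,  0.65290407]), 'moment': array([ 0.01006865, -0.0478773 ,  0.01020586]), 'width': 0.08542878160976201}
reel_tall_mid [(0.67, [0.5947, -0.3504, 0.0385])]
reel_short_mid [(0.8, [0.4922, -0.3828, 0.0249])]
```

View pics/wrist1.png

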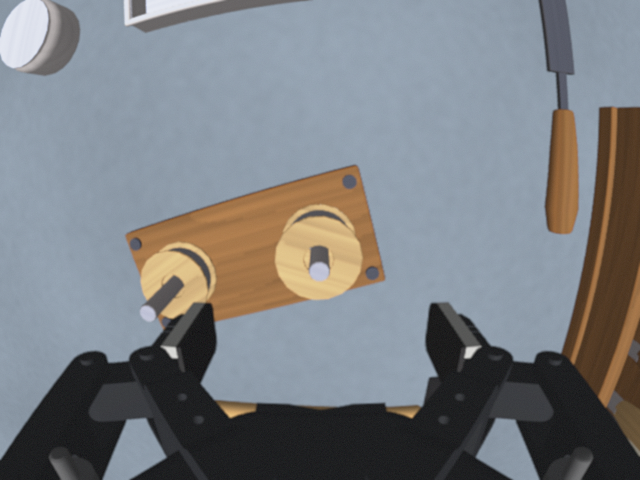

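View pics/side1.png

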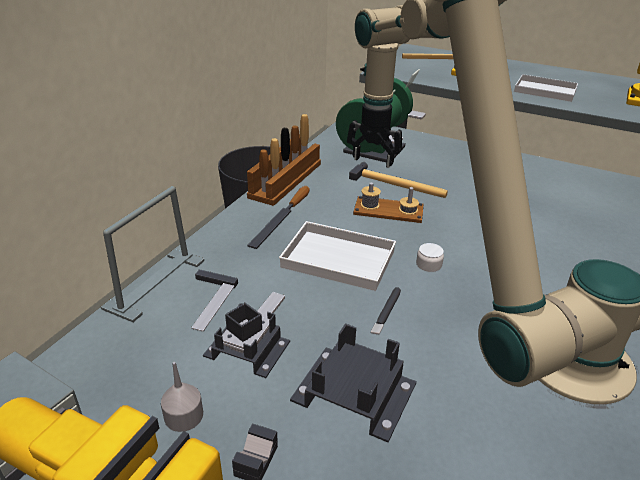

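```bash
cat >> h.py <<'E'
def fproj(X):
    m=manip.camera_model('wrist'); c=np.array(m['R'])@np.array(X)+np.array(m['t'])
    th=np.arctan2(np.hypot(c[0],c[1]),c[2]); r=th*m['mtx'][0][0]; a=np.arctan2(c[1],c[0])
    return np.array([m['mtx'][0][2]+r*np.cos(a), m['mtx'][1][2]+r*np.sin(a)])
def tool2w(v):
    s=manip.get_state(); return R.from_quat(np.roll(s['ee_rot'],-1)).as_matrix()@np.array(v)+s['position']
E
python3 - <<'E'
from h import *
for t in (54,60,67,73):
    print(t,[fproj(tool2w([t/1e3,s*.0427,z])).round().tolist() for s in (-1,1) for z in (-.011,.011)])
E
```

```text
54 [[207.0, 307.0], [214.0, 355.0], [432.0, 307.0], [425.0, 356.0]]
60 [[211.0, 300.0], [218.0, 348.0], [428.0, 301.0], [422.0, 348.0]]
67 [[216.0, 294.0], [221.0, 340.0], [423.0, 294.0], [418.0, 340.0]]
73 [[220.0, 288.0], [225.0, 333.0], [420.0, 288.0], [415.0, 333.0]]
```

```bash
python3 - <<'E'
import cv2
im=cv2.imread('pics/wrist1.png')[280:400,120:250]
cv2.imwrite('pics/wz1.png',cv2.resize(im,None,fx=5,fy=5,interpolation=cv2.INTER_CUBIC))
E
```

```text
(no output)
```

View pics/wz1.png

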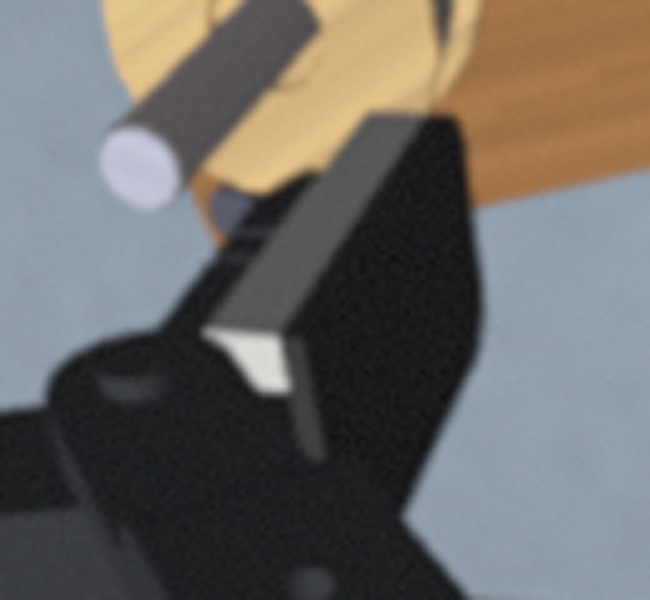

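Call:
{"method": "play_rows", "body": {"steps": [[0, 0.8, -0.03, 0, 0], [0, 0.8, 0, 0, 0], [0, 0.8, 0, 0, 0], [0, 0.6, 0, 0, 0], [0, 0.5, 0, 0, 0], [0, 0.3, 0, 0, 0], [0, 0, 0, 0, 0], [1, 0, 0, 0, 0], [1, 0, 0, 0, 0], [1, 0, 0, 0, 0], [1, 0, 0, 0, 0], [1, 0, 0, 0, 0], [1, 0, 0, 0, 0]], "newtons": 60}}

```text
clock: 4.05
position: [0.5954, -0.3499, 0.09]
ee_rot: [0.501, 0.5, 0.499, -0.5]
contact_force: [-0.8, 1.0, 4.8]
width: 0.0508
```

```bash
python3 - <<'E'
from h import *
s=manip.get_state(); print(s['clock'],s['position'],s['contact_force'],s['width'])
snap('wrist','wrist2.png')
E
```

```text
4.05 [ 0.59537191 -0.34991025  0.08997304] [-0.845693    1.04405592  4.7547247 ] 0.050759584939473565
```

View pics/wrist2.png

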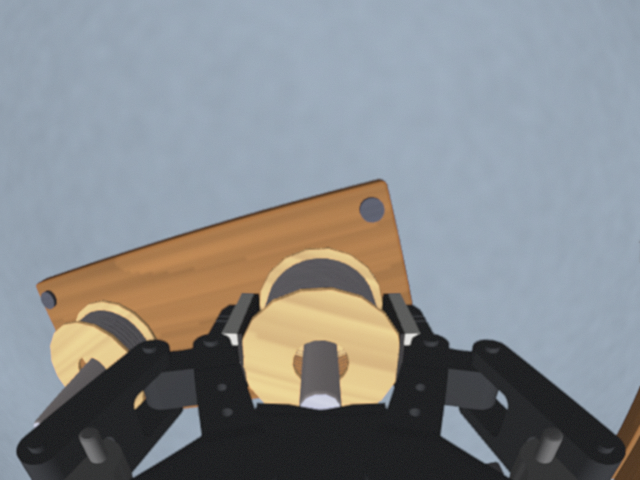

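Call:
{"method": "play_rows", "body": {"steps": [[1, 0, 0, 0, 0], [1, 0, 0, 0, 0], [1, 0, 0, 0, 0]]}}

```text
clock: 4.4
position: [0.5954, -0.3499, 0.09]
ee_rot: [0.501, 0.5, 0.499, -0.5]
contact_force: [-1.8, 0.7, 4.5]
width: 0.0504
```

```bash
python3 - <<'E'
from h import *
snap('wrist','wrist3.png')
im=cv2.imread('pics/wrist3.png')[230:430,200:440]
cv2.imwrite('pics/wz3.png',cv2.resize(im,None,fx=3.3,fy=3,interpolation=cv2.INTER_CUBIC))
snap('side','side3.png')
im=cv2.imread('pics/side3.png')[120:240,320:460]
cv2.imwrite('pics/sz3.png',cv2.resize(im,None,fx=5,fy=5,interpolation=cv2.INTER_CUBIC))
snap('scene','scene3.png')
im=cv2.imread('pics/scene3.png')[120:230,200:320]
cv2.imwrite('pics/cz3.png',cv2.resize(im,None,fx=5,fy=5,interpolation=cv2.INTER_CUBIC))
E
```

```text
(no output)
```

View pics/wz3.png

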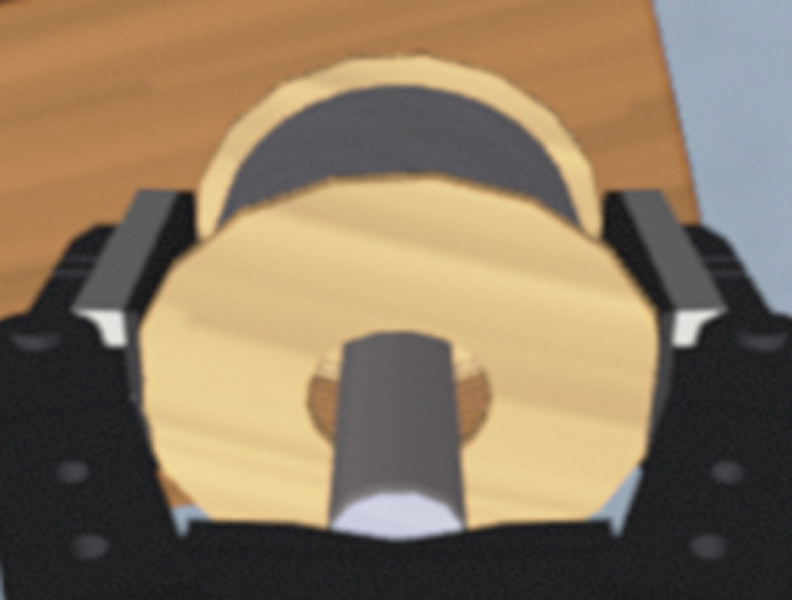

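View pics/sz3.png

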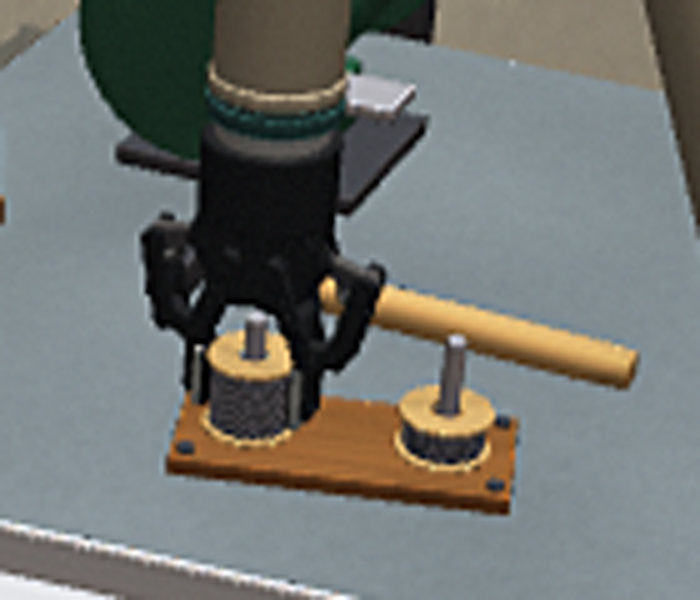

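View pics/cz3.png

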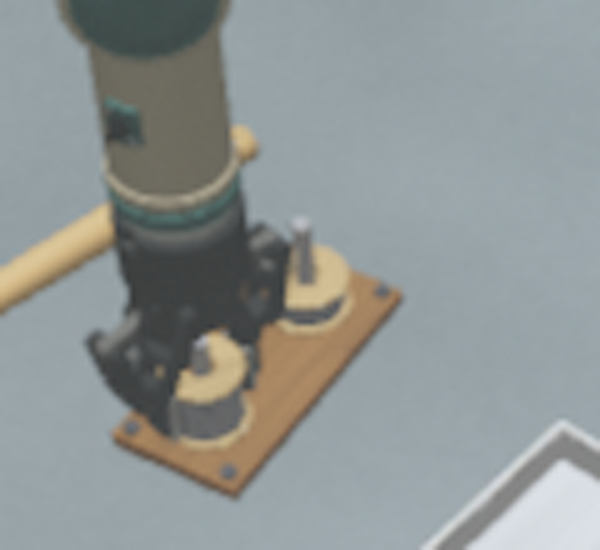

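Call:
{"method": "play_rows", "body": {"steps": [[1, -0.1, 0, 0, 0], [1, -0.2, 0, 0, 0], [1, -0.3, 0, 0, 0], [1, -0.2, 0, 0, 0], [1, 0, 0, 0, 0]]}}

```text
clock: 5.05
position: [0.5959, -0.35, 0.1134]
ee_rot: [0.501, 0.5, 0.499, -0.5]
contact_force: [-0.7, -0.2, -2.8]
width: 0.0506
```

```bash
python3 - <<'E'
from h import *
snap('side','side4.png')
im=cv2.imread('pics/side4.png')[100:240,320:460]
a=cv2.resize(im,None,fx=4,fy=4,interpolation=cv2.INTER_CUBIC)
cv2.imwrite('pics/sz4.png',a)
E
```

```text
(no output)
```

View pics/sz4.png

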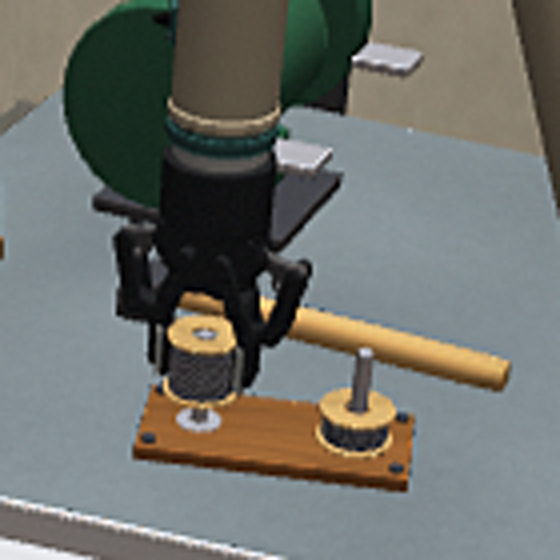

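Call:
{"method": "play_rows", "body": {"steps": [[1, -0.4, 0, 0, 0], [1, -0.7, 0, 0, 0], [1, -0.8, 0, 0, 0], [1, -0.6, 0, 0, 0], [1, -0.1, 0, 0, 0], [1, 0, -0.1, -0.4, 0], [1, 0, -0.1, -0.8, 0], [1, 0, -0.1, -1, 0], [1, 0, -0.1, -1, 0], [1, 0, -0.1, -1, 0], [1, 0, -0.1, -1, 0], [1, 0, -0.1, -1, 0], [1, 0, 0, -0.7, 0], [1, 0, 0, -0.37, 0], [1, 0, 0, 0, 0], [1, 0, 0, 0, 0]]}}

```text
clock: 6.7
position: [0.574, -0.1317, 0.1895]
ee_rot: [-0.5, -0.5, -0.5, 0.5]
contact_force: [0.0, 1.0, -3.4]
width: 0.0501
```

```bash
python3 - <<'E'
from h import *
s=manip.get_state(); print(s['clock'],s['position'],s['contact_force'],s['width'])
snap('side','side5.png')
im=cv2.imread('pics/side5.png')[130:310,240:430]
cv2.imwrite('pics/sz5.png',cv2.resize(im,None,fx=4,fy=3.2,interpolation=cv2.INTER_CUBIC))
for q in ['reel_tall_mid']:
    print(q,[(round(x['conf'],2),toworld('side',x['location']).round(4).tolist()) for x in manip.mark_of('side',q)[:3]])
E
```

```text
6.7 [ 0.57400338 -0.13173943  0.18948275] [ 0.01339433  1.01561853 -3.44157421] 0.05009544922083314
reel_tall_mid [(0.94, [0.5708, -0.1315, 0.1338])]
```

View pics/sz5.png

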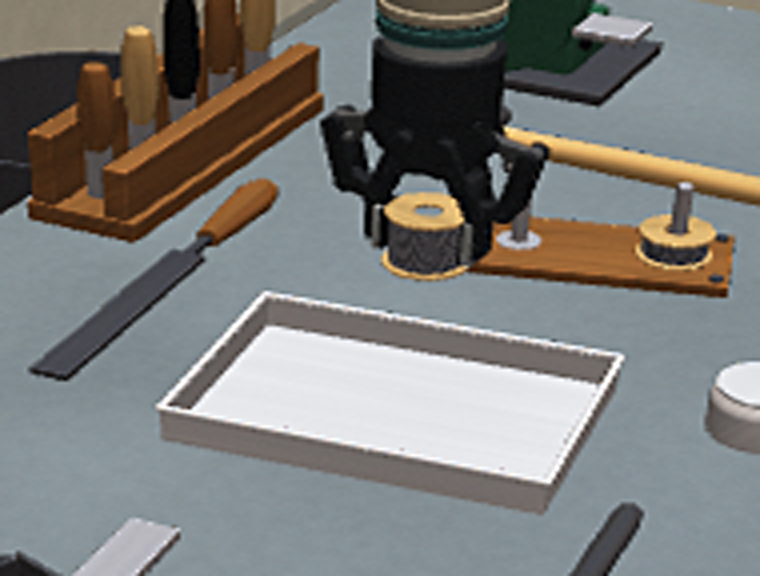

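Call:
{"method": "play_rows", "body": {"steps": [[1, 0.4, 0, 0, 0], [1, 0.8, 0, 0, 0], [1, 0.8, 0, 0, 0], [1, 0.7, 0, 0, 0], [1, 0.4, 0, 0, 0], [1, 0.2, 0, 0, 0], [1, 0.1, 0, 0, 0], [1, 0, 0, 0, 0], [1, 0.03, 0, 0, 0], [1, 0.03, 0, 0, 0], [1, 0, 0, 0, 0]]}}

```text
clock: 7.9
position: [0.5744, -0.1314, 0.0866]
ee_rot: [0.5, 0.5, 0.5, -0.5]
contact_force: [-0.1, 0.1, -3.2]
width: 0.0509
```

Call:
{"method": "play_rows", "body": {"steps": [[1, 0.05, 0, 0, 0], [1, 0.05, 0, 0, 0], [1, 0, 0, 0, 0]]}}

```text
clock: 8.2
position: [0.574, -0.1313, 0.0829]
ee_rot: [0.5, 0.5, 0.5, -0.5]
contact_force: [0.6, 0.5, -4.0]
width: 0.0511
```

Call:
{"method": "play_rows", "body": {"steps": [[1, 0.05, 0, 0, 0], [1, 0, 0, 0, 0]]}}

```text
clock: 8.4
position: [0.574, -0.1314, 0.0814]
ee_rot: [0.5, 0.5, 0.5, -0.5]
contact_force: [-0.1, -0.7, -2.6]
width: 0.0503
```

Call:
{"method": "play_rows", "body": {"steps": [[1, 0.04, 0, 0, 0], [1, 0, 0, 0, 0]]}}

```text
clock: 8.6
position: [0.5742, -0.1314, 0.081]
ee_rot: [0.5, 0.5, 0.5, -0.5]
contact_force: [-2.0, 0.4, 3.3]
width: 0.0504
```

Call:
{"method": "play_rows", "body": {"steps": [[0.35, 0, 0, 0, 0], [0.25, 0, 0, 0, 0], [0, 0, 0, 0, 0], [0, 0, 0, 0, 0], [0, 0, 0, 0, 0], [0, 0, 0, 0, 0]]}}

```text
clock: 9.2
position: [0.5742, -0.1314, 0.0804]
ee_rot: [0.5, 0.5, 0.5, -0.5]
contact_force: [-0.7, -0.1, 0.2]
width: 0.0851
```

```bash
python3 - <<'E'
from h import *
snap('wrist','wrist6.png')
E
```

```text
(no output)
```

View pics/wrist6.png

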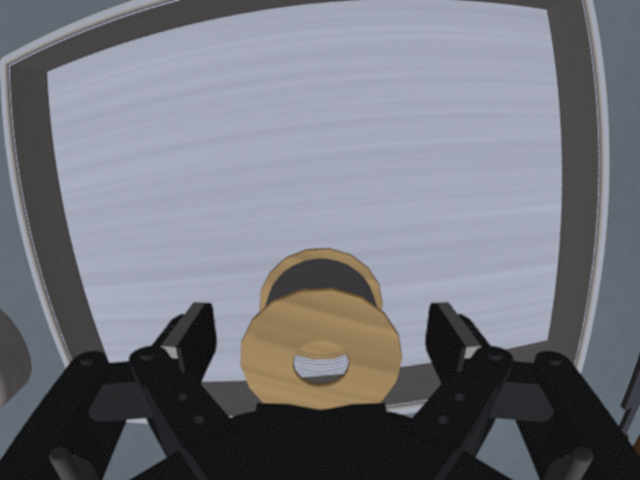

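Call:
{"method": "play_rows", "body": {"steps": [[0, -0.3, 0, 0, 0], [0, -0.7, 0, 0, 0], [0, -1, 0, 0, 0], [0, -1, 0, 0, 0], [0, -0.9, 0.1, -0.5, 0], [0, -0.1, 0.1, -1, 0], [0, 0, 0.1, -1, 0], [0, 0, 0.1, -1, 0], [0, 0, 0.1, -1, 0], [0, 0, 0.1, -1, 0], [0, 0, 0.1, -1, 0], [0, 0, 0.1, -1, 0], [0, 0, 0.1, -1, 0], [0, 0, 0.1, -1, 0], [0, 0, 0, -0.9, 0], [0, 0, 0, -0.5, 0], [0, 0, 0, 0, -0.6], [0, 0, 0, 0, 0]]}}

```text
clock: 11.05
position: [0.604, 0.1958, 0.2008]
ee_rot: [0.516, 0.484, 0.515, -0.484]
contact_force: [-0.5, -0.5, -0.4]
width: 0.0854
```

```bash
python3 - <<'E'
from h import *
s=manip.get_state(); print(s['clock'],s['position'],s['contact_force'],s['width'])
p,d=snap('wrist','wrist7.png'); np.save('w7d.npy',d); m=manip.camera_model('wrist'); np.savez('w7m.npz',R=m['R'],t=m['t'])
# world cloud fisheye, depth along optical axis
v,u=np.mgrid[:480,:640]; f=m['mtx'][0][0]; dx=u-m['mtx'][0][2]; dy=v-m['mtx'][1][2]; r=np.hypot(dx,dy); th=r/f
k=np.where(r>0,np.tan(th)/np.maximum(r,1e-9),1/f)
P=np.stack([dx*k*d,dy*k*d,d],-1); W=(P-m['t'])@m['R']; 
def sel(x0,x1,y0,y1,z0,z1): 
    q=(d>0)&(W[...,0]>x0)&(W[...,0]<x1)&(W[...,1]>y0)&(W[...,1]<y1)&(W[...,2]>z0)&(W[...,2]<z1); return W[q]
b=sel(.57,.65,.12,.215,.036,.048); print(len(b),b.mean(0),np.median(b[:,2]),cv2.minAreaRect((b[:,:2]*1000).astype(np.float32)))
for y in (.145,.155,.165,.175,.185,.195,.205):
    q=b[abs(b[:,1]-y)<.003]
    if len(q): print(y,np.percentile(q[:,0],[1,99]).round(4),q[:,0].mean().round(4))
for q in ['bar_front','bar_mid']:
    print(q,[(round(x['conf'],2),toworld('wrist',x['location']).round(4).tolist()) for x in manip.mark_of('wrist',q)[:3]])
E
```

```text
11.05 [0.60400041 0.19580244 0.20075073] [-0.45729218 -0.5308303  -0.44437661] 0.08541924884718714
4680 [0.60499576 0.18026824 0.0420793 ] 0.04208648125479571 ((605.070556640625, 178.27781677246094), (30.357276916503906, 74.29679870605469), 2.1921634674072266)
0.145 [0.5921 0.6212] 0.6062
0.155 [0.5917 0.6209] 0.6062
0.165 [0.5912 0.6202] 0.6057
0.175 [0.5909 0.6193] 0.6052
0.185 [0.5904 0.6192] 0.6048
0.195 [0.5894 0.619 ] 0.6045
0.205 [0.589  0.6189] 0.604
bar_front [(0.61, [0.6038, 0.142, 0.0371])]
bar_mid [(0.76, [0.6025, 0.2306, 0.0416])]
```

View pics/wrist7.png

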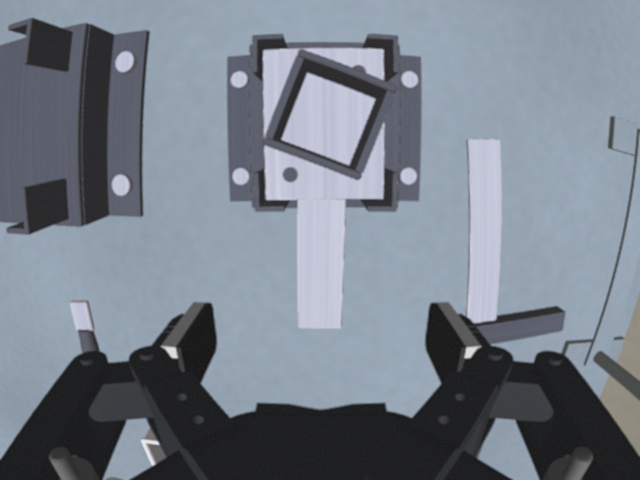

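```bash
python3 - <<'E'
from h import *
d=np.load('w7d.npy'); z=np.load('w7m.npz'); K=manip.camera_model('wrist')['mtx']
v,u=np.mgrid[:480,:640]; f=K[0][0]; dx=u-K[0][2]; dy=v-K[1][2]; r=np.hypot(dx,dy)
k=np.tan(r/f)/np.maximum(r,1e-9); P=np.stack([dx*k*d,dy*k*d,d],-1); W=(P-z['t'])@z['R']
def sl(z0,z1,ys,x0=.5,x1=.7):
    out=[]
    for y in ys:
        q=W[(d>0)&(abs(W[...,1]-y)<.002)&(W[...,0]>x0)&(W[...,0]<x1)&(W[...,2]>z0)&(W[...,2]<z1)]
        out.append([y,*np.percentile(q[:,0],[0.5,99.5])] if len(q)>5 else [y,0,0])
    out=np.array(out); print(out.round(4).tolist()); o=out[out[:,1]>0]
    for c in (1,2): print('slope deg',np.degrees(np.arctan(np.polyfit(o[:,0],o[:,c],1)[0])))
print('bar');sl(.037,.047,np.arange(.146,.212,.006))
print('blank');sl(.049,.06,np.arange(.25,.305,.005),.55,.65)
print('feet');sl(.006,.014,np.arange(.24,.32,.006),.5,.7)
q=W[(d>0)&(abs(W[...,0]-.606)<.008)&(W[...,1]<.2)&(W[...,1]>.1)&(W[...,2]>.036)&(W[...,2]<.048)]; print('front y',np.percentile(q[:,1],[0.5,1,2]))
q=W[(d>0)&(abs(W[...,0]-.603)<.008)&(W[...,1]<.3)&(W[...,1]>.2)&(W[...,2]>.0495)&(W[...,2]<.057)]; print('blank front y',np.percentile(q[:,1],[0.5,1,2]))
E
```

```text
bar
[[0.146, 0.592, 0.6212], [0.152, 0.5918, 0.6208], [0.158, 0.5915, 0.6208], [0.164, 0.5913, 0.6204], [0.17, 0.591, 0.6199], [0.176, 0.5908, 0.6193], [0.182, 0.5905, 0.6195], [0.188, 0.5902, 0.6195], [0.194, 0.5893, 0.6192], [0.2, 0.5891, 0.6191], [0.206, 0.5889, 0.6189]]
slope deg -3.0305374745433222
slope deg -2.1556613515104526
blank
[[0.25, 0.5687, 0.6409], [0.255, 0.5677, 0.638], [0.26, 0.5676, 0.6371], [0.265, 0.5781, 0.6366], [0.27, 0.5671, 0.6363], [0.275, 0.5669, 0.6365], [0.28, 0.566, 0.6356], [0.285, 0.5664, 0.6271], [0.29, 0.5654, 0.6288], [0.295, 0.5652, 0.6293], [0.3, 0.5647, 0.6152]]
slope deg -6.39725679341846
slope deg -20.797698377568537
feet
[[0.24, 0.539, 0.6666], [0.246, 0.5394, 0.6701], [0.252, 0.5683, 0.6682], [0.258, 0.0, 0.0], [0.264, 0.0, 0.0], [0.27, 0.0, 0.0], [0.276, 0.0, 0.0], [0.282, 0.0, 0.0], [0.288, 0.0, 0.0], [0.294, 0.0, 0.0], [0.3, 0.0, 0.0], [0.306, 0.5347, 0.5458], [0.312, 0.5345, 0.6643], [0.318, 0.5432, 0.6653]]
slope deg -7.723003468690497
slope deg -27.96344409573415
front y [0.14168951 0.14199582 0.14280128]
blank front y [0.23268951 0.23294965 0.23366226]
```

Call:
{"method": "play_rows", "body": {"steps": [[0, 0.4, 0.02, 0, 0.1], [0, 0.8, 0, 0, 0], [0, 0.8, 0, 0, 0], [0, 0.6, 0, 0, 0], [0, 0.3, 0, 0, 0], [0, 0.15, 0, 0, 0], [0.5, 0, 0, 0, 0], [0.5, 0, 0, 0, 0]], "newtons": 120}}

```text
clock: 12.0
position: [0.6053, 0.1957, 0.1097]
ee_rot: [0.513, 0.487, 0.513, -0.486]
contact_force: [-0.0, -0.4, 0.3]
width: 0.0592
```

Call:
{"method": "play_rows", "body": {"steps": [[0.5, 0.06, -0.02, 0, 0], [0.5, 0, 0, 0, 0], [0.5, 0, 0, 0, 0]]}}

```text
clock: 12.3
position: [0.6042, 0.1957, 0.1076]
ee_rot: [0.513, 0.487, 0.513, -0.487]
contact_force: [0.3, -0.5, -0.1]
width: 0.0427
```

```bash
python3 - <<'E'
from h import *
s=manip.get_state(); print(s['clock'],s['position'],s['contact_force'],s['width'])
snap('side','side8.png')
im=cv2.imread('pics/side8.png')[220:380,170:330]
cv2.imwrite('pics/sz8.png',cv2.resize(im,None,fx=4,fy=3.6,interpolation=cv2.INTER_CUBIC))
print([proj('side',tool2w([l,sg*.022,0])) for l in (.070,.073) for sg in(1,-1)])
E
```

```text
12.3 [0.60424975 0.19568305 0.10756146] [ 0.29196459 -0.49348643 -0.12217396] 0.04271638299324661
[array([256.64489673, 307.6291708 ]), array([275.30849066, 313.54529865]), array([256.70917981, 308.7082517 ]), array([275.34586791, 314.62849357])]
```

View pics/sz8.png

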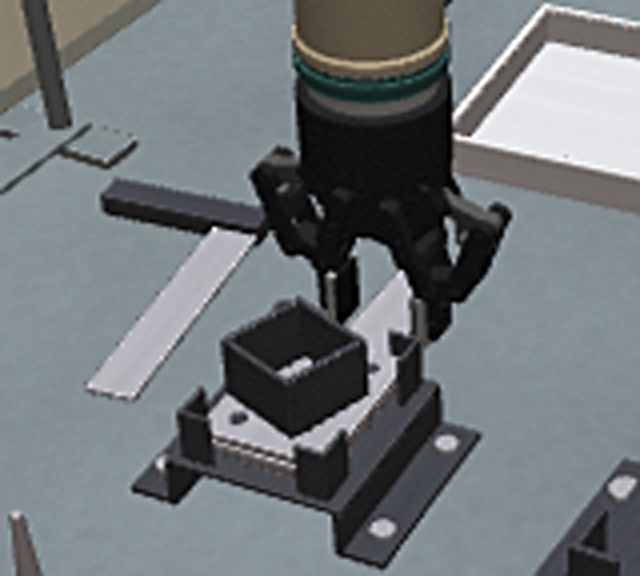

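Call:
{"method": "play_rows", "body": {"steps": [[1, 0, 0, 0, 0], [1, 0, 0, 0, 0], [1, 0, 0, 0, 0], [1, 0, 0, 0, 0], [1, 0, 0, 0, 0]], "newtons": 120}}

```text
clock: 12.85
position: [0.604, 0.1956, 0.1081]
ee_rot: [0.513, 0.487, 0.513, -0.487]
contact_force: [-1.1, -0.0, 5.7]
width: 0.0257
```

Call:
{"method": "play_rows", "body": {"steps": [[1, 0, 0, 0, 0], [1, 0, 0, 0, 0]]}}

```text
clock: 13.05
position: [0.6041, 0.1956, 0.1081]
ee_rot: [0.513, 0.487, 0.513, -0.487]
contact_force: [-1.0, 0.7, 4.8]
width: 0.0257
```

```bash
python3 - <<'E'
from h import *
s=manip.get_state(); print(s['clock'],s['position'],s['contact_force'],s['moment'],s['width'])
snap('wrist','wrist9.png')
im=cv2.imread('pics/wrist9.png')[190:430,200:440]
cv2.imwrite('pics/wz9.png',cv2.resize(im,None,fx=3,fy=2.5,interpolation=cv2.INTER_CUBIC))
E
```

```text
13.05 [0.60407612 0.19563403 0.10811838] [-0.99971541  0.67210063  4.80474142] [-0.03952118  0.32655507  0.0280662 ] 0.025697798967594294
```

View pics/wz9.png

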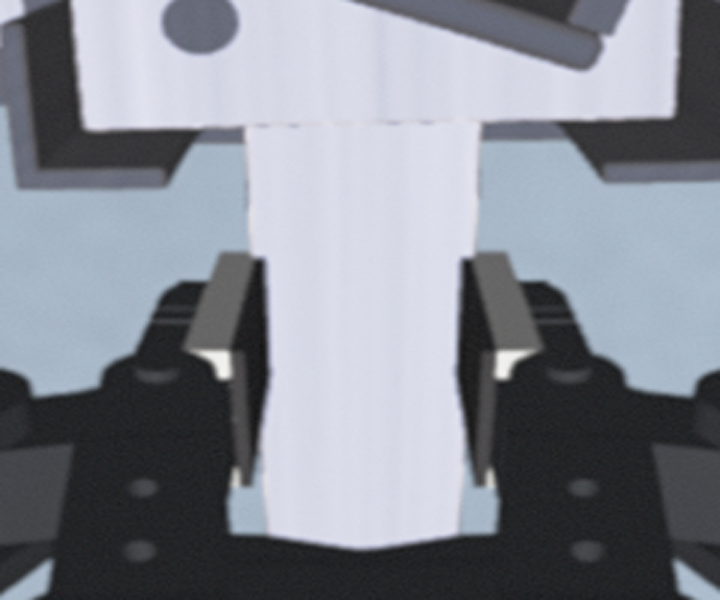

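Call:
{"method": "play_rows", "body": {"steps": [[1, 0, 0, 0.05, 0], [1, 0, 0, 0.1, 0], [1, 0, 0, 0.1, 0], [1, 0, 0, 0.1, 0], [1, 0, 0, 0.1, 0], [1, 0, 0, 0.1, 0], [1, 0, 0, 0.1, 0]]}}

```text
clock: 13.8
position: [0.6055, 0.181, 0.1081]
ee_rot: [0.511, 0.49, 0.514, -0.484]
contact_force: [-1.1, 14.7, 3.0]
width: 0.0255
```

```bash
python3 - <<'E'
from h import *
s=manip.get_state(); print(s['clock'],s['position'],s['contact_force'],s['moment'],s['width'])
snap('wrist','wrist10.png')
E
```

```text
13.8 [0.60551705 0.18096616 0.1081129 ] [-1.1452828  14.69805957  3.0419502 ] [2.33054065 0.29994998 0.03406241] 0.02549001283241532
```

View pics/wrist10.png

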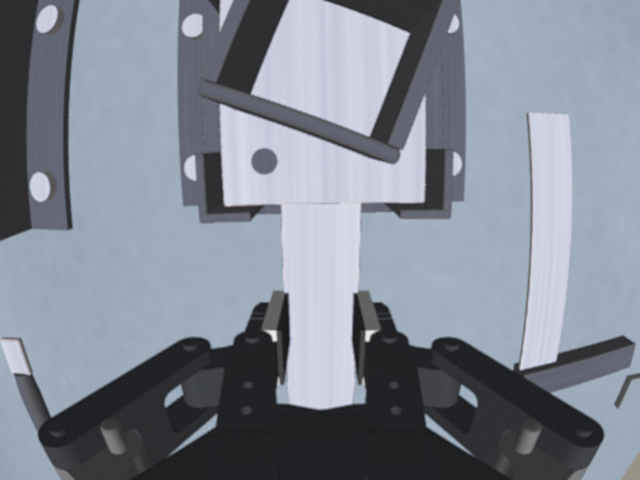

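```bash
python3 - <<'E'
from h import *
p,d=snap('scene','scene10.png')
im=cv2.imread('pics/scene10.png')[250:390,330:470]
cv2.imwrite('pics/cz10.png',cv2.resize(im,None,fx=4,fy=4,interpolation=cv2.INTER_CUBIC))
W=cloud('scene',d); q=W[(abs(W[...,0]-.607)<.012)&(W[...,1]<.2)&(W[...,1]>.08)&(W[...,2]>.033)&(W[...,2]<.05)]; print(np.percentile(q[:,1],[0,1,2,5]))
W=cloud('scene',np.load('scene_d0.npy')); q=W[(abs(W[...,0]-.607)<.012)&(W[...,1]<.2)&(W[...,1]>.08)&(W[...,2]>.033)&(W[...,2]<.05)]; print(np.percentile(q[:,1],[0,1,2,5]))
E
```

```text
[0.12348782 0.12469602 0.12527432 0.12614409]
[0.13797577 0.13856708 0.13964018 0.14145516]
```

View pics/cz10.png

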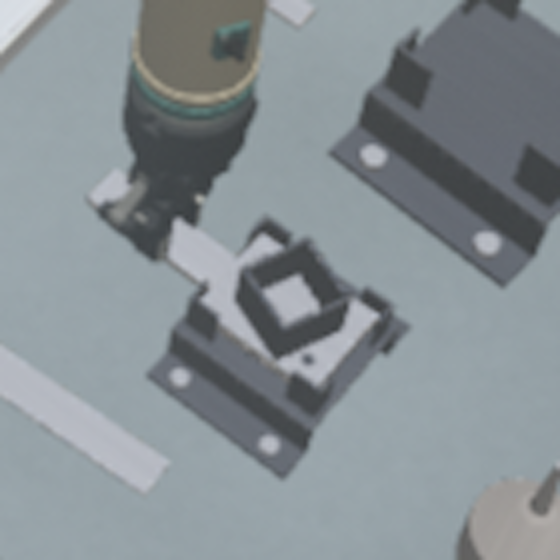

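Call:
{"method": "play_rows", "body": {"steps": [[1, 0, 0, 0.08, 0], [1, 0, 0, 0.08, 0], [1, 0, 0, 0.08, 0], [1, 0, 0, 0.08, 0], [1, 0, 0, 0.08, 0], [1, 0, 0, 0.08, 0], [1, 0, 0, 0.08, 0], [1, 0, 0, 0.08, 0], [1, 0, 0, 0.07, 0], [1, 0, 0, 0.07, 0], [1, 0, 0, 0.07, 0], [1, 0, 0, 0.07, 0], [1, 0, 0, 0.07, 0], [1, 0, 0, 0.07, 0], [1, 0, 0, 0.07, 0]]}}

```text
clock: 15.4
position: [0.6072, 0.1479, 0.1078]
ee_rot: [0.51, 0.491, 0.514, -0.484]
contact_force: [-1.0, 16.7, 2.6]
width: 0.026
```

```bash
python3 - <<'E'
from h import *
s=manip.get_state(); print(s['clock'],s['position'],s['contact_force'],s['moment'],s['width'])
p,d=snap('side','side11.png')
im=cv2.imread('pics/side11.png')[220:380,170:330]
cv2.imwrite('pics/sz11.png',cv2.resize(im,None,fx=4,fy=3.6,interpolation=cv2.INTER_CUBIC))
E
```

```text
15.4 [0.60721445 0.14788966 0.10784656] [-1.00298157 16.65948493  2.59369994] [ 2.83389051e+00  2.25273309e-01 -4.58103028e-04] 0.025965848225010874
```

View pics/sz11.png

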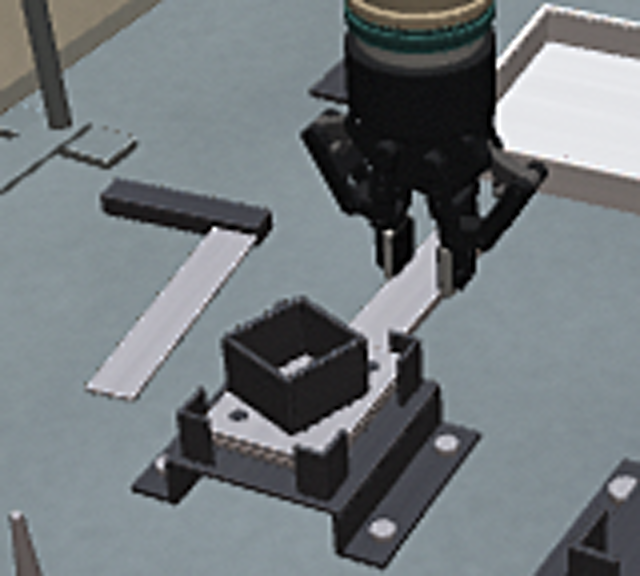

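Call:
{"method": "play_rows", "body": {"steps": [[1, 0, 0, 0.06, 0], [1, 0, 0, 0.06, 0], [1, 0, 0, 0.06, 0], [1, 0, 0, 0.06, 0], [1, 0, 0, 0.06, 0], [1, 0, 0, 0.06, 0], [1, 0, 0, 0.06, 0], [1, 0, 0, 0.06, 0], [1, 0, 0, 0.06, 0], [1, 0, 0, 0.06, 0], [1, 0, 0, 0.06, 0], [1, 0, 0, 0.06, 0], [1, 0, 0, 0.06, 0], [1, 0, 0, 0.06, 0], [1, 0, 0, 0.06, 0]]}}

```text
clock: 16.95
position: [0.6083, 0.1149, 0.107]
ee_rot: [0.513, 0.487, 0.513, -0.487]
contact_force: [-0.5, 3.0, -0.4]
width: 0.0258
```

```bash
python3 - <<'E'
from h import *
s=manip.get_state(); print(s['clock'],s['position'],s['contact_force'],s['moment'],s['width'])
p,d=snap('side','side12.png')
im=cv2.imread('pics/side12.png')[220:380,170:330]
cv2.imwrite('pics/sz12.png',cv2.resize(im,None,fx=4,fy=3.6,interpolation=cv2.INTER_CUBIC))
E
```

```text
16.95 [0.60828556 0.11491971 0.1070228 ] [-0.54445183  3.0216757  -0.42985591] [0.61038015 0.04130369 0.0106571 ] 0.02583387118393401
```

View pics/sz12.png

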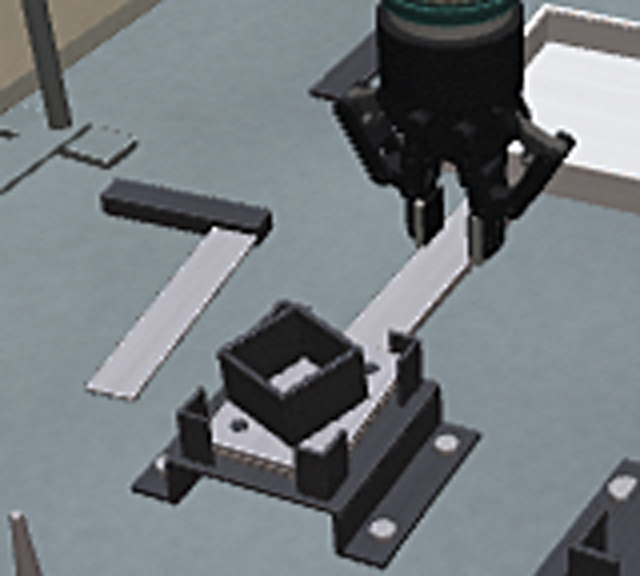

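Call:
{"method": "play_rows", "body": {"steps": [[1, 0, 0, 0.04, 0], [1, 0, 0, 0.04, 0], [1, 0, 0, 0.04, 0], [1, 0, 0, 0.04, 0], [1, 0, 0, 0.04, 0], [1, 0, 0, 0.05, 0], [1, 0, 0, 0.05, 0], [1, 0, 0, 0.05, 0], [1, 0, 0, 0.05, 0], [1, 0, 0, 0.05, 0], [1, 0, 0, 0.06, 0], [1, 0, 0, 0.06, 0], [1, 0, 0, 0.06, 0], [1, 0, 0, 0.06, 0], [1, 0, 0, 0.06, 0], [1, 0, 0, 0.06, 0], [1, 0, 0, 0.06, 0], [1, 0, 0, 0.06, 0], [1, 0, 0, 0.06, 0]]}}

```text
clock: 18.9
position: [0.6099, 0.0855, 0.1071]
ee_rot: [0.513, 0.487, 0.513, -0.487]
contact_force: [-0.7, -1.6, -4.4]
width: 0.0255
```

```bash
python3 - <<'E'
from h import *
s=manip.get_state(); print(s['clock'],s['position'],s['contact_force'],s['moment'],s['width'])
p,d=snap('side','side13.png')
im=cv2.imread('pics/side13.png')[200:380,170:350]
cv2.imwrite('pics/sz13.png',cv2.resize(im,None,fx=4,fy=3.3,interpolation=cv2.INTER_CUBIC))
snap('wrist','wrist13.png')
E
```

```text
18.9 [0.6099154  0.08548745 0.10713094] [-0.67653102 -1.55961358 -4.35151061] [-0.12217365 -0.01210946 -0.01424329] 0.025506749792932076
```

View pics/sz13.png

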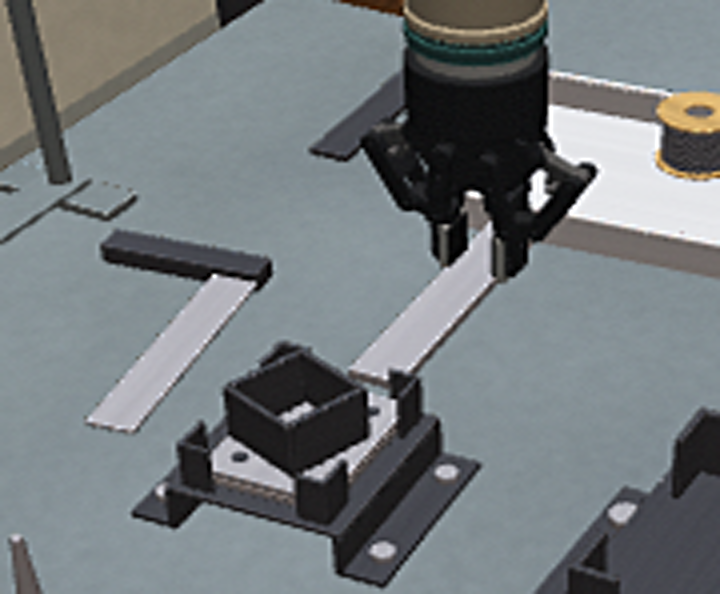

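View pics/wrist13.png

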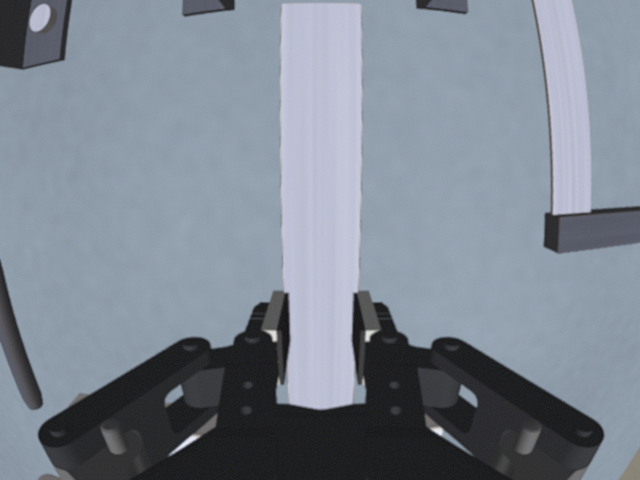

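Call:
{"method": "play_rows", "body": {"steps": [[1, 0, 0, 0.2, 0], [1, 0, 0, 0.2, 0], [1, -0.3, 0, 0, 0], [1, -0.6, 0, 0, 0], [1, -0.7, 0, 0.2, 0], [1, -0.7, -0.2, 0.5, 0.3], [1, -0.3, -0.4, 0.7, 0], [1, 0, -0.5, 0.7, 0], [1, 0, -0.5, 0.7, 0], [1, 0, -0.5, 0.7, 0], [1, 0, -0.4, 0.5, 0], [1, 0, -0.3, 0.2, 0], [1, 0, 0, 0, 0], [1, 0, 0, 0, 0]]}}

```text
clock: 20.4
position: [0.5303, -0.0539, 0.1856]
ee_rot: [0.505, 0.495, 0.505, -0.494]
contact_force: [0.9, 0.2, -3.1]
width: 0.0253
```

Call:
{"method": "play_rows", "body": {"steps": [[1, 0, 0, 0, 0.3], [1, 0, 0, 0, 0.6], [1, 0, 0, 0, 0.9], [1, 0, 0, 0, 1], [1, 0, 0, 0, 1], [1, 0, 0, 0, 1], [1, 0, 0, 0, 1], [1, 0, 0, 0, 1], [1, 0, 0, 0, 1], [1, 0, 0, 0, 1], [1, 0, 0, 0, 1], [1, 0, 0, 0, 1], [1, 0, 0, 0, 1], [1, 0, 0, 0, 1], [1, 0, 0, 0, 0.8], [1, 0, 0, 0, 0.4], [1, 0, 0, 0, 0.2], [1, 0, 0, 0, 0], [1, 0, 0, 0, 0]]}}

```text
clock: 22.3
position: [0.5301, -0.0538, 0.1851]
ee_rot: [0.037, 0.706, 0.037, -0.706]
contact_force: [-1.0, 0.1, -2.6]
width: 0.0256
```

```bash
python3 - <<'E'
from h import *
s=manip.get_state(); print(s['clock'],s['position'],s['ee_rot'],s['contact_force'],s['moment'],s['width'])
M=R.from_quat(np.roll(s['ee_rot'],-1)).as_matrix(); print(M.round(3), 'yaw of bar',np.degrees(np.arctan2(-M[1,2],-M[0,2])))
p,d=snap('side','side14.png'); snap('scene','scene14.png'); snap('wrist','wrist14.png')
for n in ('side','scene','wrist'):
  for q in ['bar_mid','bar_rear','bar_front','reel_tall_mid','tray']:
    print(n,q,[(round(x['conf'],2),toworld(n,x['location']).round(4).tolist()) for x in manip.mark_of(n,q)[:2]])
E
```

```text
22.3 [ 0.53013256 -0.05380754  0.18508704] [ 0.03734617  0.70617279  0.03748357 -0.70605965] [-0.98968331  0.13942963 -2.55143245] [-0.01567788  0.11729812 -0.04301837] 0.02564204645719454
[[ 0.     0.106 -0.994]
 [ 0.    -0.994 -0.106]
 [-1.    -0.    -0.   ]] yaw of bar 6.066170954630251
side bar_mid [(0.56, [0.5609, -0.0457, 0.1142])]
side bar_rear [(0.84, [0.6532, -0.0398, 0.1135]), (0.68, [0.6015, 0.2736, 0.0383])]
side bar_front [(0.67, [0.4781, -0.0609, 0.1153])]
side reel_tall_mid [(0.78, [0.5741, -0.1356, 0.0292]), (0.72, [0.4873, -0.3787, 0.0276])]
side tray [(0.81, [0.5721, -0.0899, -0.0009]), (0.47, [0.4874, -0.3733, 0.0252])]
scene bar_mid [(0.61, [0.5638, -0.0493, 0.1136])]
scene bar_rear []
scene bar_front [(0.71, [0.4746, -0.0591, 0.1139]), (0.51, [0.6027, 0.2728, -0.0008])]
scene reel_tall_mid [(0.55, [0.5737, -0.1305, 0.023])]
scene tray [(0.65, [0.5688, -0.0853, -0.0045])]
wrist bar_mid [(0.81, [0.5637, -0.0499, 0.1194])]
wrist bar_rear [(0.93, [0.6581, -0.0401, 0.1121])]
wrist bar_front []
wrist reel_tall_mid [(0.66, [0.5759, -0.1318, 0.0319])]
wrist tray [(0.92, [0.5703, -0.0814, -0.002])]
```

View pics/side14.png

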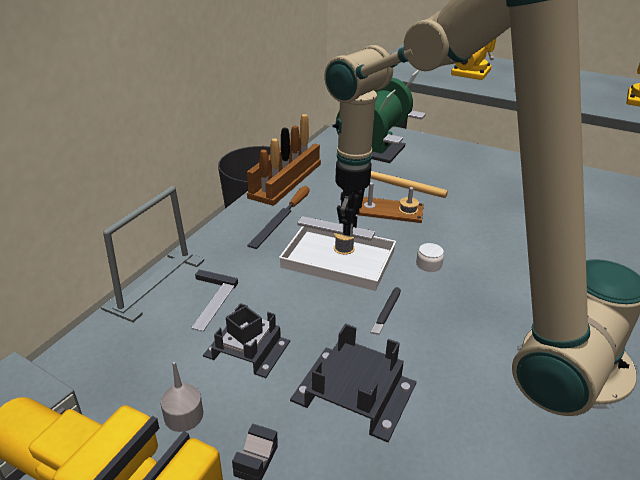

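View pics/wrist14.png

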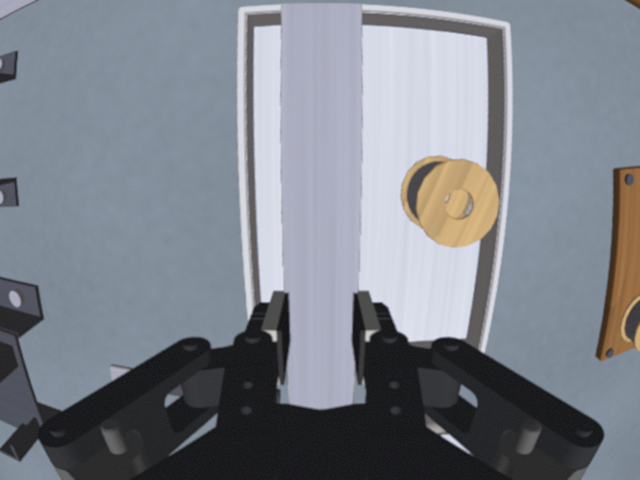

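Call:
{"method": "play_rows", "body": {"steps": [[1, 0, 0.18, 0, 0], [1, 0.3, 0, 0, 0], [1, 0.7, 0, 0, 0], [1, 0.8, 0, 0, 0], [1, 0.7, 0, 0, 0], [1, 0.4, 0, 0, 0], [1, 0.2, 0, 0, 0], [1, 0.1, 0, 0, 0], [1, 0.05, 0, 0, 0], [1, 0, 0, 0, 0], [1, 0, 0, 0, 0]]}}

```text
clock: 24.3
position: [0.5309, -0.0597, 0.0883]
ee_rot: [0.037, 0.707, 0.037, -0.706]
contact_force: [1.0, 0.8, -3.3]
width: 0.0254
```

```bash
python3 - <<'E'
from h import *
s=manip.get_state(); print(s['clock'],s['position'],s['contact_force'],s['width'])
snap('wrist','wrist15.png'); snap('side','side15.png')
im=cv2.imread('pics/side15.png')[180:310,260:420]
cv2.imwrite('pics/sz15.png',cv2.resize(im,None,fx=4.5,fy=4.5,interpolation=cv2.INTER_CUBIC))
E
```

```text
24.3 [ 0.53089234 -0.05967987  0.08832143] [ 1.02085846  0.75215809 -3.2623267 ] 0.02544416246828994
```

View pics/wrist15.png

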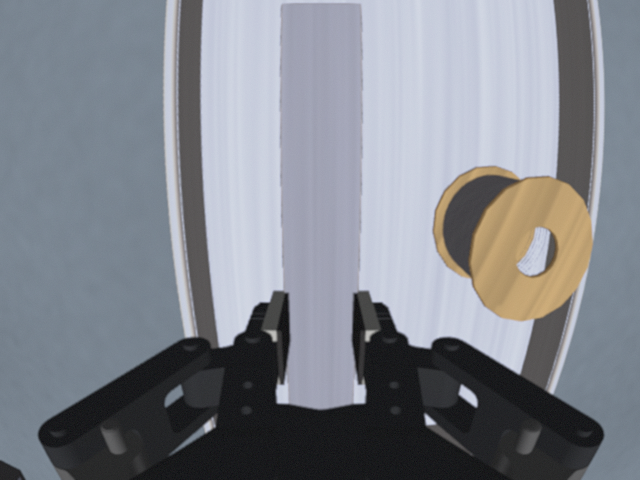

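View pics/sz15.png

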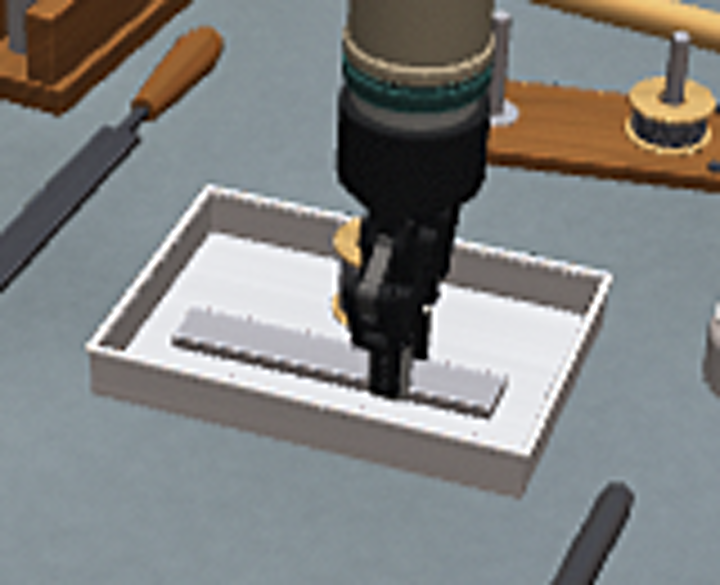

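Call:
{"method": "play_rows", "body": {"steps": [[1, 0.1, 0, 0, 0], [1, 0.1, 0, 0, 0], [1, 0.05, 0, 0, 0], [1, 0, 0, 0, 0], [1, 0, 0, 0, 0]]}}

```text
clock: 24.9
position: [0.5304, -0.0596, 0.08]
ee_rot: [-0.037, -0.706, -0.037, 0.706]
contact_force: [0.0, -0.2, -4.0]
width: 0.0255
```

Call:
{"method": "play_rows", "body": {"steps": [[1, 0.03, 0, 0, 0], [1, 0.03, 0, 0, 0], [1, 0, 0, 0, 0]]}}

```text
clock: 25.2
position: [0.5305, -0.0596, 0.0783]
ee_rot: [0.037, 0.706, 0.037, -0.706]
contact_force: [-0.0, -0.3, -3.2]
width: 0.025
```

Call:
{"method": "play_rows", "body": {"steps": [[1, 0.03, 0, 0, 0], [1, 0, 0, 0, 0]]}}

```text
clock: 25.4
position: [0.5305, -0.0596, 0.0774]
ee_rot: [0.037, 0.706, 0.037, -0.706]
contact_force: [-0.0, -0.0, -2.8]
width: 0.0258
```

Call:
{"method": "play_rows", "body": {"steps": [[1, 0.03, 0, 0, 0], [1, 0, 0, 0, 0]]}}

```text
clock: 25.6
position: [0.5305, -0.0596, 0.0771]
ee_rot: [0.037, 0.706, 0.037, -0.706]
contact_force: [-2.0, -0.0, 3.3]
width: 0.0258
```

Call:
{"method": "play_rows", "body": {"steps": [[1, 0.02, 0, 0, 0], [1, 0, 0, 0, 0]]}}

```text
clock: 25.8
position: [0.5305, -0.0597, 0.0771]
ee_rot: [0.037, 0.706, 0.037, -0.706]
contact_force: [-1.7, -0.0, 8.0]
width: 0.0258
```

Call:
{"method": "play_rows", "body": {"steps": [[0.6, -0.01, 0, 0, 0], [0.5, 0, 0, 0, 0], [0.48, 0, 0, 0, 0], [0.48, 0, 0, 0, 0]], "newtons": 40}}

```text
clock: 26.2
position: [0.5306, -0.0596, 0.0761]
ee_rot: [0.037, 0.706, 0.037, -0.706]
contact_force: [-0.3, 0.0, 0.7]
width: 0.0445
```

```bash
python3 - <<'E'
from h import *
s=manip.get_state(); print(s['clock'],s['position'],s['contact_force'],s['width'])
snap('wrist','wrist16.png')
E
```

```text
26.2 [ 0.53058442 -0.05964652  0.07610635] [-0.30042526  0.0450389   0.7024407 ] 0.0444762848846703
```

View pics/wrist16.png

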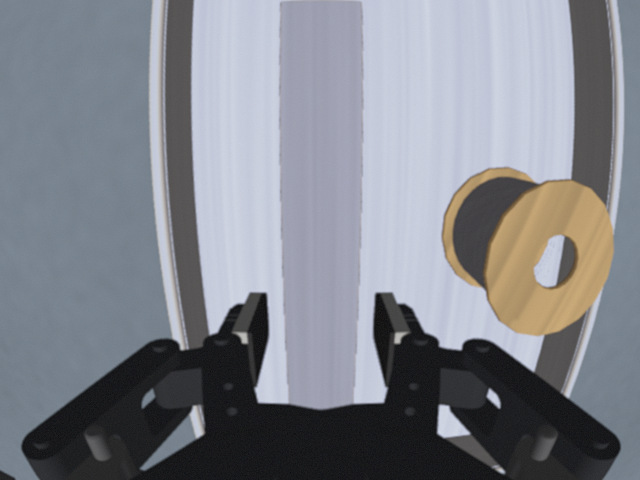

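Released cleanly: the fingers clear both the bar and the reel. Now I'll rise straight up and move back for the final checks.

Call:
{"method": "play_rows", "body": {"steps": [[0.48, -0.2, 0, 0, 0], [0.48, -0.5, 0, 0, 0], [0.48, -0.8, 0, 0, 0], [0.48, -1, 0, 0, 0], [0.48, -1, 0, 0, 0], [0.48, -1, 0, 0, 0], [0.48, -1, 0, 0.3, 0], [0.48, -0.8, 0, 0.7, 0], [0.48, -0.5, 0, 1, 0], [0.48, 0, 0, 1, 0], [0.48, 0, 0, 1, 0], [0.48, 0, 0, 0.6, 0], [0.48, 0, 0, 0, 0], [0.48, 0, 0, 0, 0]]}}

```text
clock: 27.65
position: [0.3939, -0.0742, 0.2807]
ee_rot: [0.037, 0.707, 0.037, -0.705]
contact_force: [0.1, -0.2, -0.2]
width: 0.0439
```

```bash
python3 - <<'E'
from h import *
s=manip.get_state(); print(s['clock'],s['position'],s['contact_force'],s['width'])
for n in ('scene','side'):
    p,d=snap(n,n+'20.png'); W=cloud(n,d); W0=cloud(n,np.load(n+'_d0.npy'))
    for q in ['bar_mid','reel_tall_mid','blank_low_mid','blank_high_mid','tube_mid']:
        print(n,q,[(round(x['conf'],2),toworld(n,x['location']).round(4).tolist()) for x in manip.mark_of(n,q)[:2]])
    def sel(W,x0,x1,y0,y1,z0,z1): 
        m=(W[...,0]>x0)&(W[...,0]<x1)&(W[...,1]>y0)&(W[...,1]<y1)&(W[...,2]>z0)&(W[...,2]<z1); return W[m]
    for X in (W0,W):
        b=sel(X,.56,.65,.22,.34,.076,.104); print('tube top z',np.percentile(b[:,2],[50,95]),cv2.minAreaRect((b[:,:2]*1000).astype(np.float32)))
    b=sel(W,.5,.62,-.075,-.035,.0,.03); print('bar top',np.median(b[:,2]))
im=cv2.imread('pics/side20.png')[190:390,170:430]; cv2.imwrite('pics/sz20.png',cv2.resize(im,None,fx=3,fy=3,interpolation=cv2.INTER_CUBIC))
im=cv2.imread('pics/scene20.png')[190:380,240:470]; cv2.imwrite('pics/cz20.png',cv2.resize(im,None,fx=3,fy=3,interpolation=cv2.INTER_CUBIC))
E
```

```text
27.65 [ 0.3938809  -0.07424431  0.28067859] [ 0.07660656 -0.16543442 -0.21673837] 0.04393528748882153
scene bar_mid [(0.86, [0.5642, -0.0537, 0.0074])]
scene reel_tall_mid [(0.85, [0.5689, -0.1347, 0.0245])]
scene blank_low_mid [(0.43, [0.6025, 0.2708, 0.041])]
scene blank_high_mid [(0.56, [0.6001, 0.2723, 0.0463])]
scene tube_mid [(0.97, [0.602, 0.283, 0.0637])]
tube top z [0.08949442 0.09688297] ((602.3236083984375, 271.6663818359375), (67.94532775878906, 53.69414138793945), 72.83377075195312)
tube top z [0.08379207 0.08944858] ((604.81201171875, 277.24072265625), (51.915706634521484, 53.48080825805664), 72.75260162353516)
bar top 0.009882748178706496
side bar_mid [(0.87, [0.5592, -0.0505, 0.0063]), (0.69, [0.599, 0.2777, 0.0039])]
side reel_tall_mid []
side blank_low_mid []
side blank_high_mid [(0.75, [0.6012, 0.2772, 0.0394]), (0.19, [0.5702, -0.0867, 0.001])]
side tube_mid [(0.59, [0.6035, 0.2779, 0.0649])]
tube top z [0.08830192 0.09665941] ((602.183837890625, 279.3774719238281), (53.47874069213867, 54.118587493896484), 72.02669525146484)
tube top z [0.08397335 0.08807891] ((602.6006469726562, 278.984130859375), (53.47688674926758, 53.85560989379883), 70.03174591064453)
bar top 0.011334348313748292
```

View pics/sz20.png

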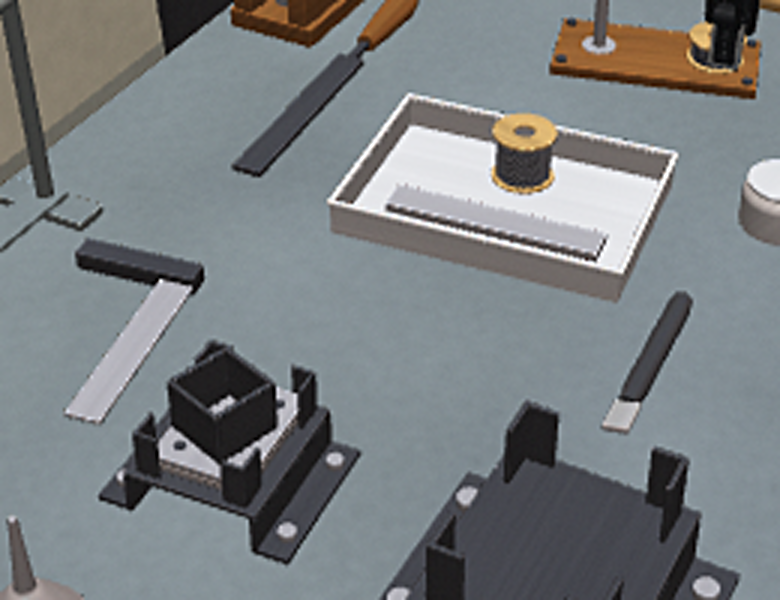

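View pics/cz20.png

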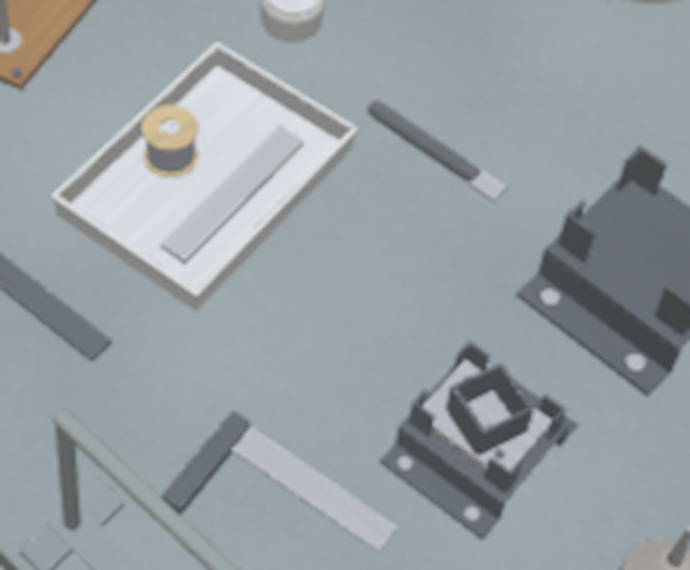

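View pics/side20.png

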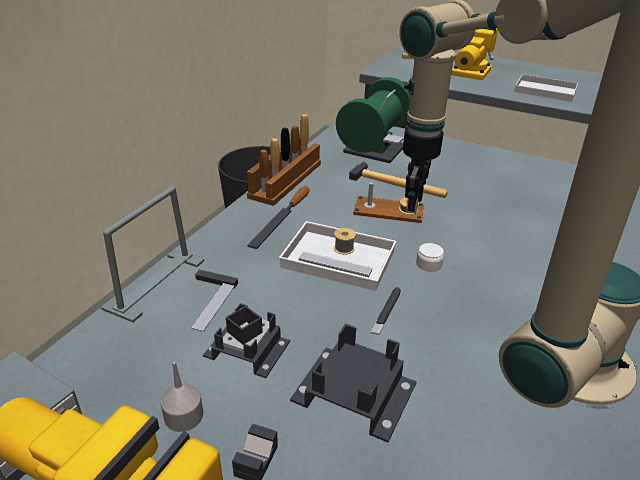

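The reel stands in the tray with the bar lying flat beside it. The pile is about 8 mm lower and still in its order. Nothing else has moved, so I'm handing the job in.

```bash
python3 -c "
from rig import manip
print(manip.sign_off()); print(manip.get_state()['clock'])"
```

```text
the job is handed in; nothing more can be done
None
the job is handed in; nothing more can be done
```

The tray is made up: the taller reel stands on end in it, and the long bar lies flat beside it. I handed the job in at about 28 s of the 64 s allowed.

- **Reel:** I lifted it off its post and lowered it until the force reading showed it touching the tray floor, then let go. The last pictures show it upright at about (0.57, -0.13).
- **Bar:** I drew it out slowly, with at most about 17 N in the readings I took. I turned it level and lowered it to contact in the tray. Its top now measures 10–11 mm above the bench, so it is lying flat.
- **Pile:** The tube's top dropped about 8 mm, from 97 to 88–89 mm (95th-percentile height). Two blanks with the tube on top are still between the guides, which means the pile has settled on the rack's floor.
- **Other things:** Everything else looks unmoved in the before and after pictures. I compared those by eye and did not measure each item.

**Readings that disagreed:**
- The gripper width read about 4 mm under the true bar width (25.7 against 30 mm). With the reel it read 50.4 mm, between the winding and flange diameters. Both grips held.
- In the final side picture the network did not find the reel or the lower blank, but it found both in the scene picture.

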